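Get the red hardware tray out from under the blue one

ROBOT

A 6-joint arm with a two-finger parallel gripper is mounted at the origin on the work surface. World frame = base frame: x ahead of the robot, y to its left, z up, the work surface at z = 0. Lengths are in m, angles in rad, forces in N, time in s.
With the tool pointing down it reaches from about 0.35 to 0.875 m from the base axis. Payload 4.2 kg.
Tool frame: the origin (TCP) lies midway between the tips of the shut fingers; the grasp point (between the pads) lies 19 mm behind it; z points along the fingers, y is the line along which they close (so a half turn about z gives the same grasp; the last joint's range is limited). The gripper opens to 87 mm and grips with 3 to 60 N. Pads are 19 mm wide; open, the fingers measure 117 mm over their backs; the gripper's body (75 mm by 190 mm) begins 51 mm behind the grasp point.
Start: joints at [1.594, 0.385, 0.008, 0, -1.194, -0.259], TCP at [0.146, 0.608, 0.223] pointing down, gripper open.
Joint ranges: [-3.14, 3.14], [-1.21, 2.06], [-1.07, 1.41], [-3.16, 2.05], [-2.99, -0.16], [-3.1, 3.1]. Speed limits (rad/s): [2.79, 2.79, 3.14, 3.14, 3.14, 3.14].

INTERFACE

Orientations are given as a rotation vector (axis times angle).
In Python, from workcell import robot gives the robot as it stands.
- The arm moves only by the tool jog_arm, never from a script. Its argument "increments" is a list of rows, each a list of 6 numbers: the shift along the tool's x, y, z in m, then the turn, a rotation vector about the tool's x, y, z in rad. A call has 1 to 8 rows; each row shifts and turns the commanded pose from where the row before left it, along the tool's axes as they then stand; what a row does not reach is not made up. A row lasts 1/12 s, in which the tool goes at most 41.7 mm and 7.16 degrees, less where a joint would pass 70% of its speed; a pose out of reach is approached as far as the arm can. A call with a gripper value outside its range is refused whole. "jaw" is the closure in counts, from 0 (fully open) to 255 (shut), set as the call begins (left out, the last holds). The fingers move at their own pace and stop on an object; "grip_force" is the grip in N (left out, the last holds). Time passes only in rows, so rows that do not move let the fingers close. It gives the time, the measured TCP pose, the force, the opening and the grip force at its end, in the units of the state.
- robot.get_obs(): the state, without advancing time (a new reading comes with each control period).
- robot.read_camera(name): name is "side" or "top" or "wrist"; returns a dict with "color" (420x560x3 uint8, red, green, blue), "fx", "fy", "cx", "cy" (pixels), "position" and "orientation" of the camera in the world. Camera axes: x right, y down, z forward; pixel columns grow to the right and rows downward; lengths in m; the calibration is good to about 2 mm. The wrist camera is an equidistant fisheye: a pixel r from the principal point sees the ray r / f radians off the axis. A picture is of the moment at which its call begins. There is no depth.
- robot.finish_job(): hands the job in; it is judged then, once.
The state is a dict: "clock": time; "qpos": joint angles; "joint_velocities": joint speeds; "tau": joint torques, N m; "eef_pos": TCP position; "tcp_rot": TCP orientation; "contact_force": force on the tool from outside, world axes, zero at the start; "wrist_torque": the same for the moment, N m; "finger_gap": opening from 0.0 (shut) to 1.0 (fully open); "grip_force": force on a finger pad.
Only numpy, scipy, OpenCV 4.12 (cv2) and the standard library are available. Lean on these libraries where they do the work, as an engineer would, in place of code of your own. Each camera call takes 0.05 s, during which the arm holds its last target. There are 200 camera calls.

TASK

I need the hinges in the red tray, which stands underneath the blue one. Lift the blue tray off and set it squarely on the cork mat, then stack the red tray squarely on top of the blue one, corners over corners. Set both down without dropping them, and leave the yellow and green stack alone.

Things in the scene. Friction and masses are not known exactly. Their poses are not given: they have to be found in the camera images.
- blue_tray: Blue painted tray 170 x 146 x 60 mm, about 0.5 kg, walls 8 mm. Fixed bare-wood grip bar along x over its middle, 20 mm wide, 31 to 58 mm above the underside; 55 mm of free space on each side of it, floor 8 mm up; hardware under 40 mm high only in the corners. Origin: centre of the underside; x along bar and long side, z up. Starts on the red tray's rim, outlines matching.
- red_tray: Red painted tray 170 x 146 x 60 mm, about 0.5 kg, walls 8 mm. Fixed bare-wood grip bar along x over its middle, 20 mm wide, 31 to 58 mm above the underside; 55 mm of free space on each side of it, floor 8 mm up; hardware under 40 mm high only in the corners. Origin: centre of the underside; x along bar and long side, z up. Starts on the bench under the blue tray; trays stack flat floor on rim.
- mat: Brown cork mat fixed on the bench, 215 x 165 mm and 4 mm thick, empty at the start. Origin: centre of its underside, on the bench; x along its long side, z up. A tray fits on it with a border of 10 mm along the long sides and 22 mm at the ends, long side along long side.
- yellow_tray: Yellow painted tray of the same size and make, standing on a green one (likewise 60 mm high) on the bench, 120 mm high together; not to be moved. Origin: centre of the yellow tray's underside, 60 mm above the bench.
Mind the look-alikes: they are no part of the job. What is shaped like the blue_tray but purple is not meant.

How it is judged:
By the outcome, as a careful person would: the job done as asked, in the order asked, and still so for the second after the job is handed in, with the robot touching nothing.
It also fails if it takes over 72 s, if anything falls off the work surface, if the arm or the gripper's body presses on something with over 40 N, if the wrist force passes 120 N, or if a joint passes its speed limit or range.

## Working session

There is one attempt and no reset: what is moved stays moved. The work goes in short steps, Python scripts to look and compute and a tool call to move; the robot and the scene stay as the last step left them, time stands still between calls to the robot, and variables do not carry over. Pictures are saved under pics/ and viewed, at most 10 in all, crops included, and the job is handed in when it is done.

Besides the shell and the picture viewer there is one more tool, called by a JSON object that holds its "op" and its "data". jog_arm: Moves the arm, as the interface text tells. Its arguments: {"type":"object","properties":{"increments":{"type":"array","items":{"type":"array","items":{"type":"number"}}},"jaw":{"type":"number"},"grip_force":{"type":"number"}},"required":["increments"]}

```bash
mkdir -p pics
python3 - <<'E'
from workcell import robot
import cv2,numpy as np,pickle
o=robot.get_obs();print({k:np.round(v,3) for k,v in o.items()})
d={}
for n in("top","side"):
    c=robot.read_camera(n);d[n]=c
    cv2.imwrite(f"pics/{n}0.png",c["color"][...,::-1])
    print(n,[np.round(c[k],4) for k in("fx","fy","cx","cy","position","orientation")])
pickle.dump(d,open("c0.pkl","wb"))
E
```

```text
{'clock': np.float64(0.0), 'qpos': array([ 1.594,  0.386,  0.007, -0.   , -1.194, -0.259]), 'joint_velocities': array([-0.001, -0.   , -0.001, -0.   ,  0.002,  0.001]), 'tau': array([ 1.0000e-03, -3.9067e+01,  1.8740e+01,  4.2200e+00,  1.1000e-02,
       -0.0000e+00]), 'eef_pos': array([0.146, 0.607, 0.221]), 'tcp_rot': array([ 3.118, -0.37 , -0.   ]), 'contact_force': array([-0.412,  0.651, -0.54 ]), 'wrist_torque': array([ 0.037, -0.032,  0.059]), 'grip_force': np.float64(0.0), 'finger_gap': np.float64(0.998)}
top [np.float64(477.947), np.float64(477.947), np.float64(280.7152), np.float64(209.8095), array([2.9230e-01, 8.0000e-04, 1.0432e+00]), array([-2.1416,  2.1567, -0.1743])]
side [np.float64(436.7296), np.float64(436.7296), np.float64(274.573), np.float64(209.7589), array([0.0734, 0.5232, 0.703 ]), array([-0.7824,  2.6029, -1.0726])]
```

View pics/top0.png

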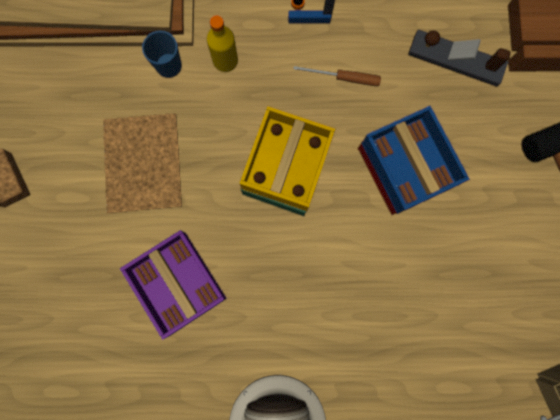

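View pics/side0.png

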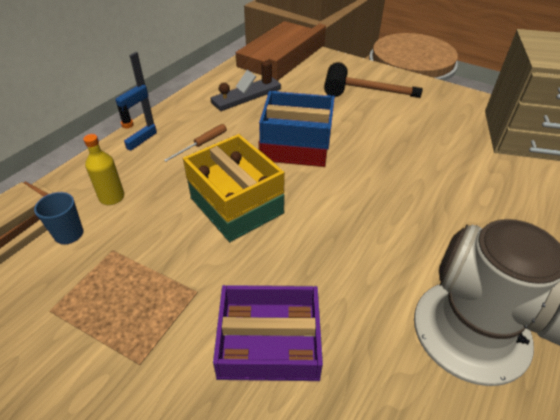

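The top view shows three candidates. The blue tray at (413,160) sits on red, whose edge shows at its lower left. The purple tray at (173,285) is a look-alike on the bench, and the yellow/green stack is at (288,160). The blue-on-red tray at (413,160) is the one meant. The cork mat is at (143,162). The side view agrees: blue on red at (297,128), mat at (125,303).

```bash
cat > h.py <<'E'
import cv2,numpy as np
from scipy.optimize import least_squares
from scipy.spatial.transform import Rotation as R
def proj(c,P):
    p=(np.asarray(P)-c["position"])@R.from_rotvec(c["orientation"]).as_matrix()
    return np.c_[c["fx"]*p[:,0]/p[:,2]+c["cx"],c["fy"]*p[:,1]/p[:,2]+c["cy"]]
def box(x,y,a,L,W,z0,z1):
    p=np.array([[i*L/2,j*W/2] for i in(-1,1) for j in(-1,1)])@np.array([[np.cos(a),np.sin(a)],[-np.sin(a),np.cos(a)]])+[x,y]
    return np.vstack([np.c_[p,np.full(4,z)] for z in(z0,z1)])
def mask(c,rngs,roi):
    h=cv2.cvtColor(c["color"],cv2.COLOR_RGB2HSV);m=np.zeros(h.shape[:2],np.uint8)
    for lo,hi in rngs:m|=cv2.inRange(h,np.array(lo),np.array(hi))
    x0,y0,x1,y1=roi;k=np.zeros_like(m);k[y0:y1,x0:x1]=m[y0:y1,x0:x1]
    k=cv2.morphologyEx(k,cv2.MORPH_OPEN,np.ones((3,3)))
    n,l,s,_=cv2.connectedComponentsWithStats(cv2.dilate(k,np.ones((5,5))))
    b=1+np.argmax(s[1:,4]);return k*(l==b)
def fit(cs,ms,g,L,W,z0,z1):
    hs=[]
    for m in ms:
        h=cv2.convexHull(cv2.findNonZero(m))[:,0].astype(float)
        n=np.roll(h,-1,0);hs.append(np.vstack([a+(b-a)*t for a,b in zip(h,n) for t in [np.linspace(0,1,max(2,int(np.hypot(*(b-a)))),endpoint=False)[:,None]]]))
    def f(p):
        r=[]
        for c,h in zip(cs,hs):
            q=cv2.convexHull(proj(c,box(*p,L,W,z0,z1)).astype(np.float32))
            r+=[cv2.pointPolygonTest(q,(float(u),float(v)),True)-.5 for u,v in h]
        return np.array(r)
    s=least_squares(f,g,loss="soft_l1",diff_step=1e-3,x_scale=[.1,.1,1])
    return s.x,np.sqrt(np.mean(f(s.x)**2))
BLUE=[((100,120,30),(122,255,255))];RED=[((0,180,40),(6,255,255)),((172,150,40),(180,255,255))]
CORK=[((5,90,60),(16,255,255))]
E
python3 - <<'E'
import pickle;from h import *
d=pickle.load(open("c0.pkl","rb"));T,S=d["top"],d["side"]
roiB=dict(top=(350,95,475,220),side=(250,85,345,170));roiM=dict(top=(95,105,190,220),side=(45,245,205,365))
for nm,rg,roi,g,sz in(("stack",BLUE+RED,roiB,(.56,-.27,-2.5),(.17,.146,0,.12)),("mat",CORK,roiM,(.4,.3,0.05),(.215,.165,0,.004))):
    ms=[mask(d[n],rg,roi[n]) for n in("top","side")]
    for k in((0,),(1,),(0,1)):
        x,r=fit([(T,S)[i] for i in k],[ms[i] for i in k],g,*sz);print(nm,k,x.round(4),round(r,2))
    if nm=="stack":xs=x
    out=T["color"].copy() if nm=="stack" else out
    for c,o,m in((T,out,ms[0]),):
        q=proj(c,box(*x,*sz)).astype(int)
        for p in q:cv2.circle(o,tuple(map(int,p)),1,(0,255,0),-1)
    if nm=="stack":so=S["color"].copy();msS=ms
    for p in proj(S,box(*x,*sz)).astype(int):cv2.circle(so,tuple(map(int,p)),1,(0,255,0),-1)
z=lambda a,r:cv2.resize(a[r[1]:r[3],r[0]:r[2]],(390,290))
a=np.vstack([np.hstack([z(out,roiB["top"]),z(so,roiB["side"])]),np.hstack([z(out,roiM["top"]),z(so,roiM["side"])])])
cv2.imwrite("pics/fit.png",a[...,::-1])
E
```

```text
stack (0,) [ 0.5426 -0.2897 -2.6661] 14.6
stack (1,) [ 0.542  -0.2898 -2.7085] 10.44
stack (0, 1) [ 0.5423 -0.2898 -2.6992] 12.88
mat (0,) [0.7466 0.267  2.4598] 5.47
mat (1,) [0.5585 0.299  0.086 ] 0.26
mat (0, 1) [0.5576 0.2992 0.0872] 4.83
```

View pics/fit.png

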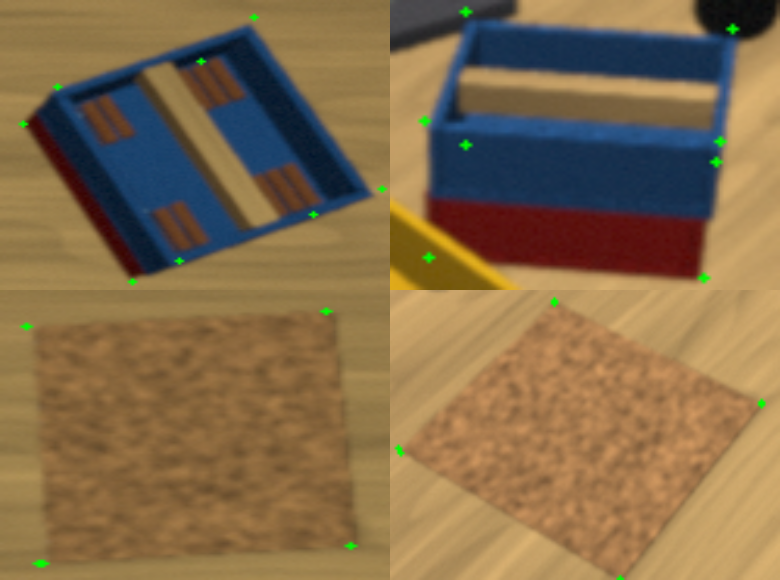

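The fit crop confirms blue on red at top view (413,160). The mat fit from the side view is good, but its top mask is poor. The stack fit is off by about 3 px, so I'll tighten the masks and refit.

```bash
cat >> h.py <<'E'
def cmask(c,kind,roi):
    r,g,b=[c["color"][...,i].astype(float) for i in range(3)]
    B=(b>1.5*r)&(b>1.15*g)&(b>45);Rd=(r>2.6*g)&(r>2.6*b)&(r>45)
    m=(dict(blue=B,red=Rd,both=B|Rd)[kind]).astype(np.uint8)
    x0,y0,x1,y1=roi;k=np.zeros_like(m);k[y0:y1,x0:x1]=m[y0:y1,x0:x1]
    n,l,s,_=cv2.connectedComponentsWithStats(k);b=1+np.argmax(s[1:,4]);return (l==b).astype(np.uint8)
def gfit(cs,ms,gs,*sz):
    return min((fit(cs,ms,g,*sz) for g in gs),key=lambda t:t[1])
E
python3 - <<'E'
import pickle;from h import *
d=pickle.load(open("c0.pkl","rb"));T,S=d["top"],d["side"]
rB=((350,95,475,220),(250,85,345,170))
ms=[cmask(c,"both",r) for c,r in zip((T,S),rB)]
print([cv2.boundingRect(m) for m in ms])
gs=[(.56+dx,-.27,a) for dx in(-.02,.02) for a in(.4,.5)]
for k in((0,),(1,),(0,1)):
    x,r=gfit([(T,S)[i] for i in k],[ms[i] for i in k],gs,.17,.146,0,.12);print(k,x.round(4),round(r,2))
    q=[proj(c,box(*x,.17,.146,0,.12)) for c in(T,S)]
vis=[z.copy() for z in(T["color"],S["color"])]
for v,p,m in zip(vis,q,ms):
    cv2.drawContours(v,cv2.findContours(m,0,2)[0],-1,(255,255,0),1)
    for u in p:cv2.circle(v,tuple(map(int,u.round())),1,(0,255,0),-1)
z=lambda a,r:cv2.resize(a[r[1]:r[3],r[0]:r[2]],(390,390))
cv2.imwrite("pics/fit2.png",np.hstack([z(v,r) for v,r in zip(vis,rB)])[...,::-1])
# mat top: yaw and position
m=mask(T,[((5,95,60),(14,255,255))],(95,105,190,220));m=cv2.morphologyEx(m,cv2.MORPH_CLOSE,np.ones((5,5)));m=cv2.morphologyEx(m,cv2.MORPH_OPEN,np.ones((9,9)))
print("mat",cv2.boundingRect(m),gfit([T],[m],[(.56,.3,.087)],.215,.165,0,.004), proj(T,box(.5585,.299,.086,.215,.165,0,.004))[4:].round(1))
E
```

```text
[(359, 107, 109, 107), (260, 90, 75, 59)]
(0,) [ 0.5392 -0.2865  0.4409] 1.33
(1,) [ 0.5448 -0.2961  0.4322] 7.04
(0, 1) [ 0.5407 -0.2884  0.4344] 5.21Traceback (most recent call last):
  File "<stdin>", line 17, in <module>
  File "h.py", line 16, in mask
    b=1+np.argmax(s[1:,4]);return k*(l==b)
        ~~~~~~~~~^^^^^^^^^
    return _wrapfunc(a, 'argmax', axis=axis, out=out, **kwds)
    return bound(*args, **kwds)
ValueError: attempt to get argmax of an empty sequence
```

View pics/fit2.png

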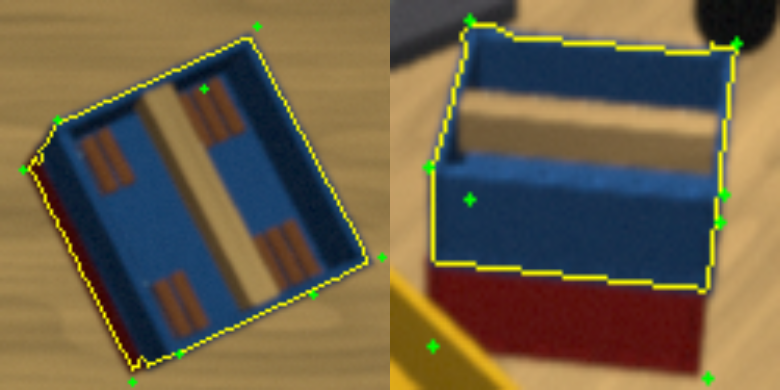

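The crop shows blue's outline cleanly. The side mask lost the red, which bent the combined fit; the pose is about (0.54,-0.29), yaw 0.44. I'll start moving high over the bench and refine from the saved pictures.

{"op": "jog_arm", "data": {"increments": [[0.0245, 0.0325, -0.004, 0, 0, 0], [0.0245, 0.0325, -0.004, 0, 0, 0], [0.0245, 0.0325, -0.004, 0, 0, 0], [0.0245, 0.0325, -0.004, 0, 0, 0], [0.0245, 0.0325, -0.004, 0, 0, 0], [0.0245, 0.0325, -0.004, 0, 0, 0], [0.0245, 0.0325, -0.004, 0, 0, 0], [0.0245, 0.0325, -0.004, 0, 0, 0]], "jaw": 0}}

```text
clock: 0.77
eef_pos: [0.2759, 0.3069, 0.2545]
tcp_rot: [3.12, -0.368, -0.0]
contact_force: [1.0, 0.2, -0.1]
finger_gap: 0.999
grip_force: 0.0
```

Run:
```python
import pickle;from h import *
d=pickle.load(open("c0.pkl","rb"));T,S=d["top"],d["side"]
rB=((350,95,475,220),(250,85,345,170))
ms=[cmask(c,"blue",r) for c,r in zip((T,S),rB)]
gs=[(.54+dx,-.29,a) for dx in(-.02,.02) for a in(.4,.47)]
for k in((0,),(1,),(0,1)):
    x,r=gfit([(T,S)[i] for i in k],[ms[i] for i in k],gs,.17,.146,.06,.12);print(k,x.round(4),round(r,2))
mr=cmask(S,"red",rB[1]);print("red",cv2.boundingRect(mr))
h=cv2.cvtColor(T["color"],cv2.COLOR_RGB2HSV);print(h[160,143],h[160,210],h[140:180,130:160].reshape(-1,3).mean(0),h[130:190,200:230].reshape(-1,3).mean(0))
```

```text
(0,) [ 0.538  -0.2844  0.4329] 0.51
(1,) [ 0.5398 -0.2859  0.436 ] 0.56
(0, 1) [ 0.5384 -0.2845  0.4322] 0.59
red (260, 144, 66, 22)
[ 16 144 143] [ 19 131 144] [ 16.395      143.67166667 135.13666667] [ 19.69277778 128.83055556 152.69666667]
```

{"op": "jog_arm", "data": {"increments": [[0.0246, 0.0321, 0, 0, 0, 0], [0.0246, 0.0321, 0, 0, 0, 0], [0.0246, 0.0321, 0, 0, 0, 0], [0.0246, 0.0321, 0, 0, 0, 0], [0.0246, 0.0321, 0, 0, 0, 0], [0.0246, 0.0321, 0, 0, 0, 0], [0.0246, 0.0321, 0, 0, 0, 0], [0.0246, 0.0321, 0, 0, 0, 0]]}}

```text
clock: 1.43
eef_pos: [0.4072, 0.0113, 0.2546]
tcp_rot: [-3.119, 0.369, -0.001]
contact_force: [0.6, 0.6, 1.0]
finger_gap: 0.998
grip_force: 0.0
```

{"op": "jog_arm", "data": {"increments": [[0.0246, 0.0321, 0, 0, 0, 0], [0.0246, 0.0321, 0, 0, 0, 0], [0.0246, 0.0321, 0, 0, 0, 0], [0.0246, 0.0321, 0, 0, 0, 0], [0.0246, 0.0321, 0, 0, 0, 0], [0.0246, 0.0321, 0, 0, 0, 0], [0.0246, 0.0321, 0, 0, 0, 0], [0.0246, 0.0321, 0, 0, 0, 0]]}}

```text
clock: 2.1
eef_pos: [0.5387, -0.2842, 0.2538]
tcp_rot: [-3.119, 0.37, 0.002]
contact_force: [1.4, 1.2, 0.6]
finger_gap: 1.002
grip_force: 0.0
```

{"op": "jog_arm", "data": {"increments": [[0, 0, 0, 0, 0, -0.1113], [0, 0, 0, 0, 0, -0.1113], [0, 0, 0, 0, 0, -0.1113], [0, 0, 0, 0, 0, -0.1113], [0, 0, 0, 0, 0, -0.1113], [0, 0, 0, 0, 0, -0.1113], [0, 0, 0, 0, 0, 0], [0, 0, 0, 0, 0, 0]]}}

```text
clock: 2.77
eef_pos: [0.5384, -0.2822, 0.2541]
tcp_rot: [-3.069, -0.669, 0.001]
contact_force: [0.2, 0.3, 0.0]
finger_gap: 1.003
grip_force: 0.0
```

Run:
```python
from workcell import robot
from h import *
o=robot.get_obs();M=R.from_rotvec(o["tcp_rot"]).as_matrix();p=o["eef_pos"]
print(o["qpos"].round(3),p.round(4),np.arctan2(M[1,0],M[0,0]))
print("tool shift",((np.array([.5385,-.285,p[2]])-p)@M).round(4))
import pickle
w=robot.read_camera("wrist");t=robot.read_camera("top")
pickle.dump((w,t),open("w1.pkl","wb"));cv2.imwrite("pics/w1.png",w["color"][...,::-1])
# mat in top, hue based
T=pickle.load(open("c0.pkl","rb"))["top"]
h=cv2.GaussianBlur(cv2.cvtColor(T["color"],cv2.COLOR_RGB2HSV),(5,5),0)
m=np.zeros((420,560),np.uint8);m[105:220,95:190]=((h[...,0]<18)&(h[...,1]>120))[105:220,95:190]
m=cv2.morphologyEx(m,cv2.MORPH_OPEN,np.ones((9,9)))
n,l,s,_=cv2.connectedComponentsWithStats(m);m=(l==1+np.argmax(s[1:,4])).astype(np.uint8)
print("mat",cv2.boundingRect(m),gfit([T],[m],[(.5585,.299,.086)],.215,.165,0,.004),proj(T,box(.5585,.299,.086,.215,.165,0,.004))[4:].round(1))
```

```text
[-0.217  0.336  0.015 -0.    -1.25   2.217] [ 0.5384 -0.2822  0.2541] 0.4290475880247393
tool shift [-0.0011  0.0027 -0.    ]
mat (104, 114, 77, 98) (array([0.55920659, 0.29666644, 0.0818329 ]), np.float64(0.4310421952473289)) [[180.5 206.2]
 [105.  213. ]
 [174.5 112.7]
 [101.2 119. ]]
```

View pics/w1.png

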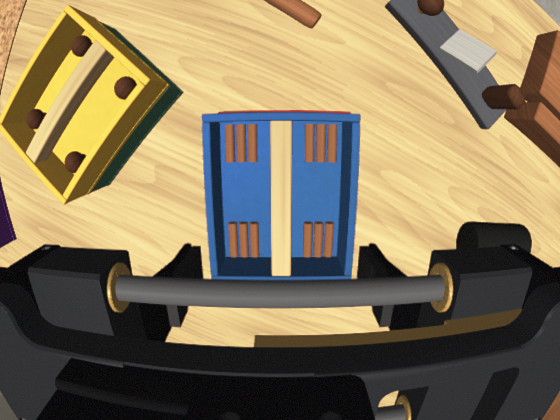

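The wrist view shows the blue tray square to the gripper, with its bar from (281,121) to (282,275) and a red edge at (285,112). I'll check the bar's line from the wrist camera, because the fingers have only 6 mm of clearance.

```bash
cat >> h.py <<'E'
def wray(c,uv,z):
    d=np.array([(uv[0]-c["cx"])/c["fx"],(uv[1]-c["cy"])/c["fy"]]);r=np.hypot(*d)
    v=R.from_rotvec(c["orientation"]).apply(np.r_[d/r*np.sin(r),np.cos(r)])
    return c["position"]+v*(z-c["position"][2])/v[2]
E
python3 - <<'E'
import pickle;from h import *
w,t=pickle.load(open("w1.pkl","rb"));C=w["color"].astype(int)
wood=(C[...,0]>C[...,2]+15)&(C[...,0]>150)
P=[]
for r in range(135,270,5):
    c=np.where(wood[r,262:302])[0]+262
    if len(c)>8:P.append(wray(w,((c.min()+c.max())/2,r),.118))
P=np.array(P)[:,:2];a=.433;n=np.array([-np.sin(a),np.cos(a)])
print(len(P),np.polyfit(P[:,0],P[:,1],1),"yaw",np.arctan(np.polyfit(P[:,0],P[:,1],1)[0]),"offset",((P-[.5385,-.285])@n).round(4))
for uv in((204,117),(359,117),(212,277),(350,277)):print(wray(w,uv,.12).round(4))
print(box(.5385,-.285,.433,.17,.146,0,.12)[4:].round(4))
E
```

```text
27 [ 0.45463017 -0.52715287] yaw 0.426697699483035 offset [0.0024 0.0024 0.002  0.002  0.002  0.002  0.002  0.002  0.002  0.002
 0.0025 0.0025 0.0026 0.0026 0.0026 0.0026 0.0026 0.0026 0.0026 0.0027
 0.0027 0.0027 0.0027 0.0027 0.0027 0.0027 0.0027]
[ 0.581  -0.1857  0.12  ]
[ 0.6402 -0.3147  0.12  ]
[ 0.4348 -0.2517  0.12  ]
[ 0.4943 -0.3818  0.12  ]
[[ 0.492  -0.3869  0.12  ]
 [ 0.4307 -0.2544  0.12  ]
 [ 0.6463 -0.3156  0.12  ]
 [ 0.585  -0.1831  0.12  ]]
```

{"op": "jog_arm", "data": {"increments": [[-0.001, 0.001, 0.021, 0, 0, 0], [0, 0, 0.021, 0, 0, 0], [0, 0, 0.021, 0, 0, 0], [0, 0, 0.021, 0, 0, 0], [0, 0, 0.021, 0, 0, 0], [0, 0, 0.021, 0, 0, 0], [0, 0, 0.021, 0, 0, 0], [0, 0, 0.021, 0, 0, 0]]}}

```text
clock: 3.53
eef_pos: [0.5381, -0.2836, 0.0857]
tcp_rot: [3.069, 0.671, 0.0]
contact_force: [0.3, -0.9, -1.3]
finger_gap: 1.0
grip_force: 0.0
```

{"op": "jog_arm", "data": {"increments": [[0, 0, 0, 0, 0, 0], [0, 0, 0, 0, 0, 0], [0, 0, 0, 0, 0, 0], [0, 0, 0, 0, 0, 0], [0, 0, 0, 0, 0, 0], [0, 0, 0, 0, 0, 0], [0, 0, 0, 0, 0, 0], [0, 0, 0, 0, 0, 0]], "jaw": 255, "grip_force": 45}}

```text
clock: 4.2
eef_pos: [0.5382, -0.2836, 0.0871]
tcp_rot: [3.068, 0.673, 0.001]
contact_force: [0.9, 0.1, 0.8]
finger_gap: 0.478
grip_force: 0.0
```

{"op": "jog_arm", "data": {"increments": [[0, 0, 0, 0, 0, 0], [0, 0, 0, 0, 0, 0], [0, 0, 0, 0, 0, 0], [0, 0, 0, 0, 0, 0]]}}

```text
clock: 4.53
eef_pos: [0.538, -0.2836, 0.0865]
tcp_rot: [-3.069, -0.673, 0.0]
contact_force: [-0.5, -0.3, 0.2]
finger_gap: 0.225
grip_force: 45.0
```

{"op": "jog_arm", "data": {"increments": [[0, 0, -0.004, 0, 0, 0], [0, 0, -0.008, 0, 0, 0], [0, 0, -0.014, 0, 0, 0], [0, 0, -0.022, 0, 0, 0], [0, 0, -0.028, 0, 0, 0], [0, 0, -0.03, 0, 0, 0], [0, 0, -0.03, 0, 0, 0], [0, 0, -0.024, 0, 0, 0]]}}

```text
clock: 5.2
eef_pos: [0.5377, -0.2835, 0.2486]
tcp_rot: [3.069, 0.673, 0.001]
contact_force: [0.5, -0.2, -5.1]
finger_gap: 0.226
grip_force: 45.0
```

Run:
```python
from workcell import robot
from h import *
o=robot.get_obs();M=R.from_rotvec(o["tcp_rot"]).as_matrix();p=o["eef_pos"]
yaw=np.arctan2(M[1,0],M[0,0]);print(p.round(4),yaw,o["contact_force"].round(1),o["wrist_torque"].round(2),M.round(3).tolist())
g=np.array([.559,.298])
print("tool shift to mat",((np.r_[g,p[2]]-p)@M).round(4),"turn z",-(.084-yaw))
c=robot.read_camera("side");cv2.imwrite("pics/s1.png",c["color"][...,::-1])
```

```text
[ 0.5377 -0.2835  0.2486] 0.43192579431251915 [ 0.5 -0.2 -5.1] [-0.1  -0.23  0.02] [[0.908, 0.419, 0.0], [0.419, -0.908, 0.0], [0.0, 0.0, -1.0]]
tool shift to mat [ 2.627e-01 -5.191e-01  1.000e-04] turn z 0.34792579431251913
```

View pics/s1.png

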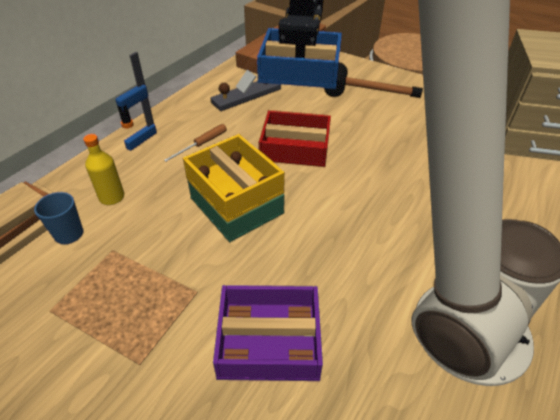

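The side view shows blue held level at (300,57) and red left in place at (296,138), with red, yellow and green undisturbed.

{"op": "jog_arm", "data": {"increments": [[0.0052, -0.0103, 0, 0, 0, 0], [0.0105, -0.0207, 0, 0, 0, 0], [0.0164, -0.0324, 0, 0, 0, 0], [0.0164, -0.0324, 0, 0, 0, 0], [0.0164, -0.0324, 0, 0, 0, 0], [0.0164, -0.0324, 0, 0, 0, 0], [0.0164, -0.0324, 0, 0, 0, 0], [0.0164, -0.0324, 0, 0, 0, 0]]}}

```text
clock: 5.92
eef_pos: [0.5453, -0.029, 0.244]
tcp_rot: [-3.067, -0.672, 0.007]
contact_force: [0.7, -1.6, -6.8]
finger_gap: 0.229
grip_force: 45.0
```

{"op": "jog_arm", "data": {"increments": [[0.0164, -0.0324, 0, 0, 0, 0], [0.0164, -0.0324, 0, 0, 0, 0], [0.0164, -0.0324, 0, 0, 0, 0], [0.0164, -0.0324, 0, 0, 0, 0], [0.0164, -0.0324, 0, 0, 0, 0], [0.0164, -0.0324, 0, 0, 0, 0], [0.0164, -0.0324, 0, 0, 0, 0], [0.0164, -0.0324, 0, 0, 0, 0]]}}

```text
clock: 6.58
eef_pos: [0.5558, 0.2608, 0.2436]
tcp_rot: [3.068, 0.673, -0.008]
contact_force: [0.5, -0.4, -5.3]
finger_gap: 0.226
grip_force: 45.0
```

{"op": "jog_arm", "data": {"increments": [[0.0105, -0.0207, 0, 0, 0, 0], [0.0052, -0.0103, 0, 0, 0, 0], [0, 0, 0, 0, 0, 0.058], [0, 0, 0, 0, 0, 0.058], [0, 0, 0, 0, 0, 0.058], [0, 0, 0, 0, 0, 0.058], [0, 0, 0, 0, 0, 0.058], [0, 0, 0, 0, 0, 0.058]]}}

```text
clock: 7.25
eef_pos: [0.5577, 0.2931, 0.2439]
tcp_rot: [3.137, 0.126, -0.007]
contact_force: [1.0, 0.3, -5.7]
finger_gap: 0.224
grip_force: 45.0
```

{"op": "jog_arm", "data": {"increments": [[0, 0, 0.01, 0, 0, 0], [0, 0, 0.02, 0, 0, 0], [0, 0, 0.025, 0, 0, 0], [0, 0, 0.025, 0, 0, 0], [0, 0, 0.025, 0, 0, 0], [0, 0, 0.02, 0, 0, 0], [0, 0, 0.01, 0, 0, 0], [0, 0, 0, 0, 0, 0]]}}

```text
clock: 7.92
eef_pos: [0.5566, 0.292, 0.1069]
tcp_rot: [3.134, 0.132, -0.012]
contact_force: [-1.2, -1.3, -5.6]
finger_gap: 0.227
grip_force: 45.0
```

Run:
```python
from workcell import robot
from h import *
import pickle
o=robot.get_obs();M=R.from_rotvec(o["tcp_rot"]).as_matrix();p=o["eef_pos"]
yaw=np.arctan2(M[1,0],M[0,0]);print(p.round(4),yaw,M.round(3).tolist())
cs=[robot.read_camera(n) for n in("top","side","wrist")];pickle.dump(cs,open("c2.pkl","wb"))
z0=p[2]-.0865+.06;print("underside",z0)
for c,r in zip(cs,((60,80,230,240),(20,150,250,380))):
    m=cmask(c,"blue",r);print(cv2.boundingRect(m),gfit([c],[m],[(p[0],p[1],yaw)],.17,.146,z0,z0+.06))
v=[cs[1]["color"],cs[0]["color"]]
cv2.imwrite("pics/m2.png",np.hstack([v[0][150:400,:380],v[1][60:310,20:300]])[...,::-1])
```

```text
[0.5566 0.292  0.1069] 0.08395264931839595 [[0.996, 0.084, -0.008], [0.084, -0.996, -0.005], [-0.008, 0.005, -1.0]]
underside 0.08039139541730889
(90, 151, 81, 44) (array([0.55948294, 0.28974137, 0.07347415]), np.float64(14.214127091949447))
(37, 225, 143, 101) (array([0.55940791, 0.29196991, 0.08400481]), np.float64(8.00760890120768))
```

View pics/m2.png

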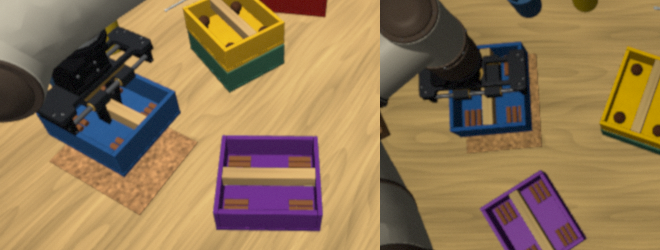

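The picture shows blue held just above the mat, offset a few mm and about level. I'll correct the position and the 0.5° tilt, then go down gently.

{"op": "jog_arm", "data": {"increments": [[0.0009, -0.002, 0.005, 0.0025, 0.004, 0], [0.0009, -0.002, 0.01, 0.0025, 0.004, 0], [0.0009, -0.0018, 0.012, 0, 0, 0], [0, 0, 0.012, 0, 0, 0], [0, 0, 0.01, 0, 0, 0], [0, 0, 0.005, 0, 0, 0], [0, 0, 0.004, 0, 0, 0], [0, 0, 0, 0, 0, 0]]}}

```text
clock: 8.73
eef_pos: [0.5614, 0.2999, 0.0524]
tcp_rot: [-3.135, -0.132, -0.01]
contact_force: [0.3, 0.2, -6.7]
finger_gap: 0.22
grip_force: 45.0
```

```bash
cat > st.py <<'E'
from workcell import robot
from h import *
o=robot.get_obs();M=R.from_rotvec(o["tcp_rot"]).as_matrix();p=o["eef_pos"]
print(p.round(4),"yaw",np.arctan2(M[1,0],M[0,0]).round(4),"z",M[:,2].round(4),o["contact_force"].round(1),o["clock"])
E
python3 st.py
```

```text
[0.5614 0.2999 0.0524] yaw 0.0839 z [ 0.0061  0.0044 -1.    ] [ 0.3  0.2 -6.7] 8.7333
```

{"op": "jog_arm", "data": {"increments": [[0, 0, 0, 0, 0, 0], [0, 0, 0, 0, 0, 0], [0, 0, 0, 0, 0, 0], [0, 0, 0, 0, 0, 0]]}}

```text
clock: 9.07
eef_pos: [0.562, 0.3004, 0.0542]
tcp_rot: [-3.133, -0.132, -0.014]
contact_force: [0.3, -0.8, -5.0]
finger_gap: 0.227
grip_force: 45.0
```

```bash
python3 st.py; python3 -c "
from workcell import robot
robot.read_camera('wrist')"; python3 st.py
```

```text
[0.562  0.3004 0.0542] yaw 0.084 z [ 0.0084  0.0064 -0.9999] [ 0.3 -0.8 -5. ] 9.0667
[0.562  0.3004 0.0541] yaw 0.084 z [ 0.0083  0.0063 -0.9999] [ 0.3 -0.4 -5.9] 9.1167
```

{"op": "jog_arm", "data": {"increments": [[-0.001, 0.0005, 0, -0.0015, -0.002, 0], [-0.001, 0.0005, 0, -0.0015, -0.002, 0], [0, 0, 0, 0, 0, 0], [0, 0, 0, 0, 0, 0], [0, 0, 0, 0, 0, 0], [0, 0, 0, 0, 0, 0]]}}

```text
clock: 9.62
eef_pos: [0.5599, 0.2991, 0.0536]
tcp_rot: [-3.137, -0.132, -0.006]
contact_force: [-0.9, -0.4, -5.4]
finger_gap: 0.226
grip_force: 45.0
```

```bash
python3 st.py
```

```text
[0.5599 0.2991 0.0536] yaw 0.084 z [ 0.0039  0.0024 -1.    ] [-0.9 -0.4 -5.4] 9.6167
```

{"op": "jog_arm", "data": {"increments": [[-0.0013, 0.001, 0.002, -0.0025, -0.004, 0], [0, 0, 0.004, 0, 0, 0], [0, 0, 0.004, 0, 0, 0], [0, 0, 0.004, 0, 0, 0], [0, 0, 0.002, 0, 0, 0], [0, 0, 0.002, 0, 0, 0], [0, 0, 0.001, 0, 0, 0], [0, 0, 0, 0, 0, 0]]}}

```text
clock: 10.28
eef_pos: [0.5585, 0.2979, 0.0342]
tcp_rot: [3.138, 0.132, -0.001]
contact_force: [-0.6, -0.2, -4.5]
finger_gap: 0.228
grip_force: 45.0
```

{"op": "jog_arm", "data": {"increments": [[0, 0, 0.001, 0, 0, 0], [0, 0, 0.001, 0, 0, 0], [0, 0, 0.001, 0, 0, 0], [0, 0, 0, 0, 0, 0], [0, 0, 0, 0, 0, 0]]}}

```text
clock: 10.7
eef_pos: [0.5586, 0.2979, 0.0315]
tcp_rot: [3.138, 0.132, 0.0]
contact_force: [-0.4, 0.5, -6.3]
finger_gap: 0.219
grip_force: 45.0
```

```bash
python3 st.py
```

```text
[0.5586 0.2979 0.0315] yaw 0.084 z [ 0.e+00 -5.e-04 -1.e+00] [-0.4  0.5 -6.3] 10.7
```

Not in contact yet (still about -5 to -6 N, the hanging weight).

{"op": "jog_arm", "data": {"increments": [[0, 0, 0.001, 0, 0, 0], [0, 0, 0, 0, 0, 0], [0, 0, 0.0005, 0, 0, 0], [0, 0, 0, 0, 0, 0]]}}

```text
clock: 11.03
eef_pos: [0.5588, 0.298, 0.0305]
tcp_rot: [3.138, 0.132, 0.001]
contact_force: [-0.5, -0.8, -2.6]
finger_gap: 0.224
grip_force: 45.0
```

{"op": "jog_arm", "data": {"increments": [[0, 0, 0.0005, 0, 0, 0], [0, 0, 0, 0, 0, 0], [0, 0, 0.0005, 0, 0, 0], [0, 0, 0, 0, 0, 0]]}}

```text
clock: 11.37
eef_pos: [0.5588, 0.2981, 0.0305]
tcp_rot: [3.138, 0.133, 0.001]
contact_force: [-4.3, -2.1, 5.0]
finger_gap: 0.223
grip_force: 45.0
```

{"op": "jog_arm", "data": {"increments": [[0, 0, 0, 0, 0, 0], [0, 0, 0, 0, 0, 0], [0, 0, 0, 0, 0, 0], [0, 0, 0, 0, 0, 0], [0, 0, 0, 0, 0, 0], [0, 0, 0, 0, 0, 0], [0, 0, 0, 0, 0, 0], [0, 0, 0, 0, 0, 0]], "jaw": 0}}

```text
clock: 12.03
eef_pos: [0.5587, 0.2979, 0.029]
tcp_rot: [3.138, 0.132, 0.0]
contact_force: [-0.3, -1.1, -0.2]
finger_gap: 0.747
grip_force: 0.0
```

{"op": "jog_arm", "data": {"increments": [[0, 0, 0, 0, 0, 0], [0, 0, 0, 0, 0, 0], [0, 0, -0.005, 0, 0, 0], [0, 0, -0.02, 0, 0, 0], [0, 0, -0.035, 0, 0, 0], [0, 0, -0.04, 0, 0, 0], [0, 0, -0.04, 0, 0, 0], [0, 0, -0.04, 0, 0, 0]]}}

```text
clock: 12.7
eef_pos: [0.5584, 0.2977, 0.2115]
tcp_rot: [3.138, 0.132, 0.0]
contact_force: [0.7, 0.6, 0.5]
finger_gap: 0.998
grip_force: 0.0
```

```bash
python3 st.py
python3 - <<'E'
from h import *
a=.0839;M=np.array([[np.cos(a),np.sin(a)],[np.sin(a),-np.cos(a)]])
print(((np.array([.5382,-.284])-[.5588,.298])@M).round(4), "turn",-(.4325-.084))
E
```

```text
[0.5584 0.2977 0.2115] yaw 0.0841 z [ 3.e-04 -4.e-04 -1.e+00] [0.7 0.6 0.5] 12.7
[-0.0693  0.5782] turn -0.3485
```

{"op": "jog_arm", "data": {"increments": [[-0.0043, 0.0361, 0, 0, 0, 0], [-0.0043, 0.0361, 0, 0, 0, 0], [-0.0043, 0.0361, 0, 0, 0, 0], [-0.0043, 0.0361, 0, 0, 0, 0], [-0.0043, 0.0361, 0, 0, 0, 0], [-0.0043, 0.0361, 0, 0, 0, 0], [-0.0043, 0.0361, 0, 0, 0, 0], [-0.0043, 0.0361, 0, 0, 0, 0]]}}

```text
clock: 13.37
eef_pos: [0.5482, 0.0057, 0.2099]
tcp_rot: [3.138, 0.132, 0.002]
contact_force: [0.1, -0.7, 0.9]
finger_gap: 1.007
grip_force: 0.0
```

{"op": "jog_arm", "data": {"increments": [[-0.0043, 0.0361, 0, 0, 0, 0], [-0.0043, 0.0361, 0, 0, 0, 0], [-0.0043, 0.0361, 0, 0, 0, 0], [-0.0043, 0.0361, 0, 0, 0, 0], [-0.0043, 0.0361, 0, 0, 0, 0], [-0.0043, 0.0361, 0, 0, 0, 0], [-0.0043, 0.0361, 0, 0, 0, 0], [-0.0043, 0.0361, 0, 0, 0, 0]]}}

```text
clock: 14.03
eef_pos: [0.5381, -0.2851, 0.21]
tcp_rot: [3.138, 0.132, 0.001]
contact_force: [0.6, 0.1, 1.0]
finger_gap: 0.998
grip_force: 0.0
```

{"op": "jog_arm", "data": {"increments": [[0, 0, 0, 0, 0, -0.058], [0, 0, 0, 0, 0, -0.058], [0, 0, 0, 0, 0, -0.058], [0, 0, 0, 0, 0, -0.058], [0, 0, 0, 0, 0, -0.058], [0, 0, 0, 0, 0, -0.0585], [0, 0, 0, 0, 0, 0], [0, 0, 0, 0, 0, 0]]}}

```text
clock: 14.7
eef_pos: [0.5385, -0.2833, 0.2097]
tcp_rot: [3.068, 0.672, 0.0]
contact_force: [0.1, 0.2, 0.4]
finger_gap: 1.0
grip_force: 0.0
```

```bash
python3 st.py
python3 - <<'E'
from workcell import robot
from h import *
import pickle
T,S,W=[robot.read_camera(n) for n in("top","side","wrist")];pickle.dump((T,S,W),open("c3.pkl","wb"))
ms=[cmask(c,"blue",r) for c,r in zip((T,S),((60,80,200,240),(20,200,230,380)))]
for k in((0,),(1,),(0,1)):
    x,r=gfit([(T,S)[i] for i in k],[ms[i] for i in k],[(.559,.298,.084)],.17,.146,.004,.064);print("blue",k,x.round(4),round(r,2))
mr=cmask(S,"red",(250,100,345,175));print("red",cv2.boundingRect(mr),gfit([S],[mr],[(.5385,-.284,.433)],.17,.146,0,.06))
# red bar centreline from wrist
C=W["color"].astype(int);wood=(C[...,0]>C[...,2]+15)&(C[...,1]>120)
P=[]
for r in range(100,290,5):
    c=np.where(wood[r,262:302])[0]+262
    if 8<len(c)<36:P.append(wray(W,((c.min()+c.max())/2,r),.058))
P=np.array(P)[:,:2];q=np.polyfit(P[:,0],P[:,1],1);n=np.array([-np.sin(.4325),np.cos(.4325)])
print(len(P),"yaw",np.arctan(q[0]),"off",((P-robot.get_obs()["eef_pos"][:2])@n).round(4))
cv2.imwrite("pics/c3.png",np.vstack([np.hstack([T["color"][90:230,80:360],S["color"][220:360,20:300]]),np.hstack([W["color"][60:340,140:420],S["color"][60:340,150:430]])])[...,::-1])
E
```

```text
[ 0.5385 -0.2833  0.2097] yaw 0.4309 z [ 4.e-04 -6.e-04 -1.e+00] [0.1 0.2 0.4] 14.7
blue (0,) [0.5593 0.2971 0.0922] 1.28
blue (1,) [0.559  0.2977 0.0775] 0.71
blue (0, 1) [0.5591 0.2976 0.0811] 1.03
red (259, 111, 71, 55) (array([ 0.54382132, -0.28692534,  0.43526854]), np.float64(1.3296241457223874))
30 yaw 0.42953689182253046 off [-0.0032 -0.0032 -0.0032 -0.0032 -0.0032 -0.0032 -0.0032 -0.0032 -0.0032
 -0.0032 -0.0032 -0.0032 -0.0033 -0.0033 -0.0033 -0.0028 -0.0028 -0.0028
 -0.0028 -0.0028 -0.0028 -0.0028 -0.0029 -0.0029 -0.0029 -0.0029 -0.0029
 -0.0029 -0.003  -0.003 ]
```

View pics/c3.png

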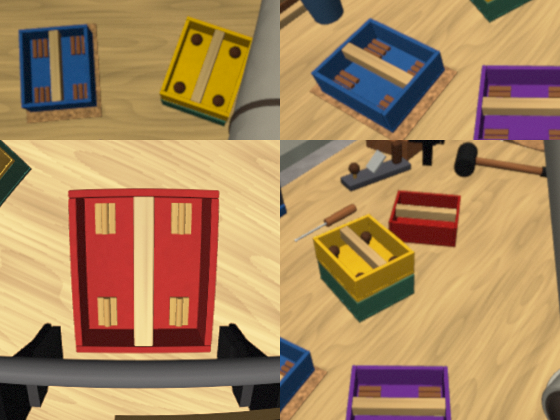

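Top and side crops show blue square on the mat with an even border. The wrist crop shows red free, its bar about 3 mm off the tool axis. Next I'll get red's centre along the bar from its rim corners.

Run:
```python
import pickle;from h import *
T,S,W=pickle.load(open("c3.pkl","rb"));w1,_=pickle.load(open("w1.pkl","rb"))
def end(c,kind):  # rows of outer rim ends along columns near the bar sides
    m=cmask(c,kind,(190,90,370,300));ys=[np.where(m[:,k])[0] for k in list(range(235,260,4))+list(range(305,330,4))]
    return np.median([y.min() for y in ys]),np.median([y.max() for y in ys]),cv2.boundingRect(m)
a=.432;e=np.array([np.cos(a),np.sin(a)]);n=np.array([-e[1],e[0]])
for nm,c,kind,z,t in(("blue",w1,"blue",.12,(.5384,-.2822)),("red",W,"red",.06,(.5385,-.2833))):
    r0,r1,bb=end(c,kind);t=np.array(t)
    f,b=[(wray(c,(281,r),z)[:2]-t)@e for r in(r0-.5,r1+.5)]
    x0,y0,w,h=bb
    l,r=[(wray(c,(u,r0+2),z)[:2]-t)@n for u in(x0-.5,x0+w-.5)]
    print(nm,r0,r1,bb,"along",f,b,"mid",(f+b)/2,"len",f-b,"| across mid",(l+r)/2,"w",l-r)
```

```text
blue 113.0 279.0 (202, 113, 158, 168) along 0.08139463262453984 -0.08331206716212945 mid -0.0009587172687948037 len 0.1647066997866693 | across mid -0.00022385399066885553 w 0.14465276742220212
red 110.0 271.0 (209, 109, 150, 163) along 0.08486839643182216 -0.08160855877485715 mid 0.0016299188284825059 len 0.16647695520667932 | across mid -0.0033234856924211076 w 0.14416792938982967
```

{"op": "jog_arm", "data": {"increments": [[0.0015, 0.003, 0.02, 0, 0, 0], [0, 0, 0.03, 0, 0, 0], [0, 0, 0.03, 0, 0, 0], [0, 0, 0.03, 0, 0, 0], [0, 0, 0.028, 0, 0, 0], [0, 0, 0.025, 0, 0, 0], [0, 0, 0.015, 0, 0, 0], [0, 0, 0.004, 0, 0, 0]]}}

```text
clock: 15.52
eef_pos: [0.539, -0.2848, 0.024]
tcp_rot: [-3.066, -0.672, 0.009]
contact_force: [-0.5, -0.5, -0.9]
finger_gap: 0.997
grip_force: 0.0
```

{"op": "jog_arm", "data": {"increments": [[0, 0, 0, 0, 0, 0], [0, 0, 0, 0, 0, 0], [0, 0, 0, 0, 0, 0], [0, 0, 0, 0, 0, 0], [0, 0, 0, 0, 0, 0], [0, 0, 0, 0, 0, 0], [0, 0, 0, 0, 0, 0], [0, 0, 0, 0, 0, 0]], "jaw": 255, "grip_force": 45}}

```text
clock: 16.18
eef_pos: [0.5413, -0.2855, 0.0277]
tcp_rot: [3.068, 0.674, 0.001]
contact_force: [-0.6, -0.2, -0.3]
finger_gap: 0.478
grip_force: 0.0
```

{"op": "jog_arm", "data": {"increments": [[0, 0, 0, 0, 0, 0], [0, 0, 0, 0, 0, 0], [0, 0, 0, 0, 0, 0], [0, 0, 0, 0, 0, 0], [0, 0, 0, 0, 0, 0]]}}

```text
clock: 16.6
eef_pos: [0.5413, -0.2857, 0.0273]
tcp_rot: [3.068, 0.674, 0.0]
contact_force: [0.5, -1.9, -0.5]
finger_gap: 0.229
grip_force: 45.0
```

```bash
python3 st.py
```

```text
[ 0.5413 -0.2857  0.0273] yaw 0.4325 z [ 3.e-04 -7.e-04 -1.e+00] [ 0.5 -1.9 -0.5] 16.6
```

{"op": "jog_arm", "data": {"increments": [[0, 0, -0.004, 0, 0, 0], [0, 0, -0.01, 0, 0, 0], [0, 0, -0.02, 0, 0, 0], [0, 0, -0.034, 0, 0, 0], [0, 0, -0.04, 0, 0, 0], [0, 0, -0.04, 0, 0, 0], [0, 0, -0.034, 0, 0, 0], [0, 0, -0.018, 0, 0, 0]]}}

```text
clock: 17.27
eef_pos: [0.5421, -0.2858, 0.2328]
tcp_rot: [3.064, 0.674, 0.009]
contact_force: [1.4, -0.7, -4.6]
finger_gap: 0.225
grip_force: 45.0
```

{"op": "jog_arm", "data": {"increments": [[0, 0, -0.01, 0, 0, 0], [0, 0, 0, 0, 0, 0], [0, 0, 0, 0, 0, 0], [0, 0, 0, 0, 0, 0]]}}

```text
clock: 17.6
eef_pos: [0.5396, -0.2846, 0.2344]
tcp_rot: [-3.066, -0.673, 0.007]
contact_force: [0.0, 0.3, -5.9]
finger_gap: 0.225
grip_force: 45.0
```

```bash
python3 st.py
python3 - <<'E'
from workcell import robot
from h import *
o=robot.get_obs();M=R.from_rotvec(o["tcp_rot"]).as_matrix();p=o["eef_pos"]
print(((np.array([.559,.298,p[2]])-p)@M).round(4))
# red held: offset tool->tray from wrist
import pickle
W=robot.read_camera("wrist");pickle.dump(W,open("w4.pkl","wb"))
m=cmask(W,"red",(150,60,420,320));ys=[np.where(m[:,k])[0] for k in list(range(235,260,4))+list(range(305,330,4))]
r0,r1=np.median([y.min() for y in ys]),np.median([y.max() for y in ys]);x0,y0,w,h=cv2.boundingRect(m);z=p[2]-.0273+.06
f,b=[((wray(W,(281,r),z)-p)@M)[0] for r in(r0-.5,r1+.5)]
l,r=[((wray(W,(u,r0+2),z)-p)@M)[1] for u in(x0-.5,x0+w-.5)]
print((r0,r1,x0,w),"x",f,b,"y",l,r)
E
```

```text
[ 0.5396 -0.2846  0.2344] yaw 0.432 z [-0.0053  0.002  -1.    ] [ 0.   0.3 -5.9] 17.6
[ 0.2615 -0.521   0.0011]
(np.float64(94.0), np.float64(249.5), 150, 270) x 0.08433667458587456 0.019153027227599314 y -0.05438358338210114 0.057296683725824006
```

{"op": "jog_arm", "data": {"increments": [[0.0052, -0.0103, 0, 0, 0, 0], [0.0105, -0.0207, 0, 0, 0, 0], [0.0164, -0.0325, 0, 0, 0, 0], [0.0164, -0.0325, 0, 0, 0, 0], [0.0164, -0.0325, 0, 0, 0, 0], [0.0164, -0.0325, 0, 0, 0, 0], [0.0164, -0.0325, 0, 0, 0, 0], [0.0164, -0.0325, 0, 0, 0, 0]]}}

```text
clock: 18.32
eef_pos: [0.549, -0.0302, 0.236]
tcp_rot: [3.068, 0.674, -0.004]
contact_force: [1.1, 0.1, -6.2]
finger_gap: 0.228
grip_force: 45.0
```

{"op": "jog_arm", "data": {"increments": [[0.0164, -0.0325, 0, 0, 0, 0], [0.0164, -0.0325, 0, 0, 0, 0], [0.0164, -0.0325, 0, 0, 0, 0], [0.0164, -0.0325, 0, 0, 0, 0], [0.0164, -0.0325, 0, 0, 0, 0], [0.0164, -0.0325, 0, 0, 0, 0], [0.0164, -0.0325, 0, 0, 0, 0], [0.0164, -0.0325, 0, 0, 0, 0]]}}

```text
clock: 18.98
eef_pos: [0.559, 0.2606, 0.2356]
tcp_rot: [3.067, 0.674, -0.004]
contact_force: [0.2, 0.2, -5.6]
finger_gap: 0.228
grip_force: 45.0
```

{"op": "jog_arm", "data": {"increments": [[0.0105, -0.0207, 0, 0, 0, 0], [0.0052, -0.0103, 0, 0, 0, 0], [0, 0, 0, 0, 0, 0.058], [0, 0, 0, 0, 0, 0.058], [0, 0, 0, 0, 0, 0.058], [0, 0, 0, 0, 0, 0.058], [0, 0, 0, 0, 0, 0.058], [0, 0, 0, 0, 0, 0.058]]}}

```text
clock: 19.65
eef_pos: [0.5607, 0.2929, 0.2356]
tcp_rot: [3.137, 0.128, -0.004]
contact_force: [1.0, 0.3, -5.5]
finger_gap: 0.226
grip_force: 45.0
```

{"op": "jog_arm", "data": {"increments": [[0, 0, 0.01, 0, 0, 0], [0, 0, 0.02, 0, 0, 0], [0, 0, 0.02, 0, 0, 0], [0, 0, 0.02, 0, 0, 0], [0, 0, 0.01, 0, 0, 0], [0, 0, 0, 0, 0, 0], [0, 0, 0, 0, 0, 0], [0, 0, 0, 0, 0, 0]]}}

```text
clock: 20.32
eef_pos: [0.5623, 0.2939, 0.1583]
tcp_rot: [-3.138, -0.134, -0.004]
contact_force: [-0.1, 0.7, -4.8]
finger_gap: 0.223
grip_force: 45.0
```

```bash
cat > tgt.py <<'E'
from st import *
print("shift",((np.array([.5589,.298,.0913])-p)@M).round(4),"turn",(M.T@np.array([0,0,-1]))[[0,1]].round(4),"-> wx=-b, wy=a")
E
python3 tgt.py
```

```text
[0.5623 0.2939 0.1583] yaw 0.0853 z [ 2.4e-03  6.0e-04 -1.0e+00] [-0.1  0.7 -4.8] 20.3167
shift [-0.0032 -0.0044  0.067 ] turn [-0.0024  0.0003] -> wx=-b, wy=a
```

{"op": "jog_arm", "data": {"increments": [[-0.0015, -0.002, 0.008, 0, -0.0012, 0.0006], [-0.0015, -0.002, 0.012, 0, -0.0012, 0.0007], [0, 0, 0.012, 0, 0, 0], [0, 0, 0.01, 0, 0, 0], [0, 0, 0.008, 0, 0, 0], [0, 0, 0, 0, 0, 0], [0, 0, 0, 0, 0, 0], [0, 0, 0, 0, 0, 0]]}}

```text
clock: 20.98
eef_pos: [0.5586, 0.2974, 0.1076]
tcp_rot: [3.139, 0.131, -0.002]
contact_force: [-0.1, -0.6, -5.8]
finger_gap: 0.226
grip_force: 45.0
```

```bash
python3 tgt.py
python3 - <<'E'
from workcell import robot
from h import *
import pickle
T,S,W=[robot.read_camera(n) for n in("top","side","wrist")];pickle.dump((T,S,W),open("c5.pkl","wb"))
cv2.imwrite("pics/c5.png",cv2.resize(S["color"][170:370,20:286],(798,600),interpolation=cv2.INTER_CUBIC)[...,::-1])
E
```

```text
[0.5586 0.2974 0.1076] yaw 0.0835 z [-1.1e-03 -1.0e-04 -1.0e+00] [-0.1 -0.6 -5.8] 20.9833
shift [ 0.0004 -0.0006  0.0163] turn [ 0.0011 -0.    ] -> wx=-b, wy=a
```

View pics/c5.png

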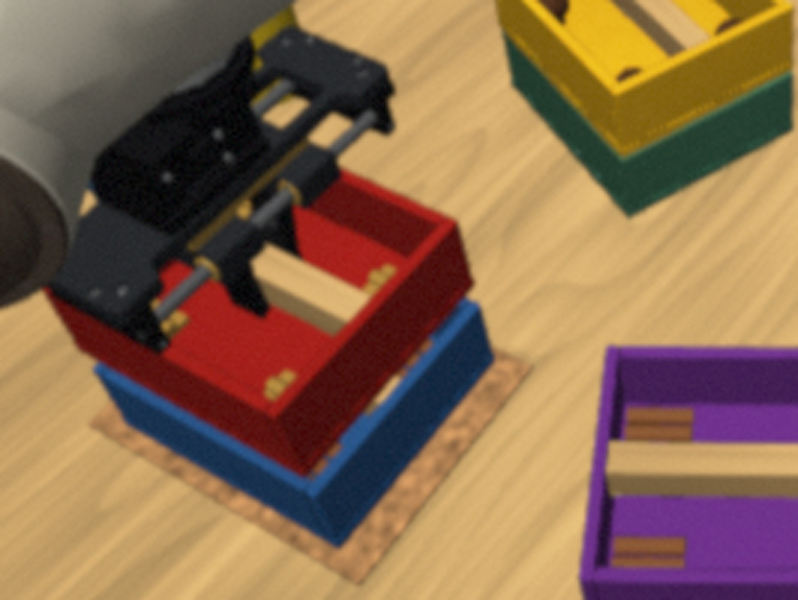

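Side crop: red hangs about 16 mm above blue. Red's lower corners are at (85,350), (308,475) and (472,290), and blue's rim corners at (97,368), (310,493) and (480,303). I'll compare them in 3D.

Run:
```python
import pickle;from h import *
T,S,W=pickle.load(open("c5.pkl","rb"))
def un(u,z):
    v=R.from_rotvec(S["orientation"]).apply([(20+u[0]/3-S["cx"])/S["fx"],(170+u[1]/3-S["cy"])/S["fy"],1]);return (S["position"]+v*(z-S["position"][2])/v[2])[:2]
for a,b in zip([(85,350),(308,475),(472,290)],[(97,368),(310,493),(480,303)]):
    A,B=un(a,.0803),un(b,.064);print(A.round(4),B.round(4),(A-B).round(4))
q=lambda z,x,y,a:((proj(S,box(x,y,a,.17,.146,z,z+.06))-[20,170])*3).round(0)
print(q(.0803,.5586,.2974,.0835).tolist());print(q(.004,.559,.2977,.082).tolist())
```

```text
[0.6346 0.3754] [0.6329 0.3756] [ 0.0018 -0.0002]
[0.4688 0.3606] [0.4702 0.3632] [-0.0014 -0.0026]
[0.4797 0.2218] [0.4797 0.2186] [0.0001 0.0032]
[[477.0, 285.0], [306.0, 480.0], [263.0, 183.0], [79.0, 350.0], [460.0, 219.0], [276.0, 418.0], [236.0, 117.0], [38.0, 286.0]]
[[494.0, 359.0], [338.0, 548.0], [293.0, 258.0], [125.0, 422.0], [480.0, 302.0], [312.0, 495.0], [269.0, 200.0], [89.0, 366.0]]
```

Red's corners sit over blue's within measurement noise (mean offset under 0.5 mm). Lowering now.

{"op": "jog_arm", "data": {"increments": [[0.0003, -0.0005, 0.003, 0, 0.001, 0], [0, 0, 0.004, 0, 0, 0], [0, 0, 0.003, 0, 0, 0], [0, 0, 0.002, 0, 0, 0], [0, 0, 0.001, 0, 0, 0], [0, 0, 0.001, 0, 0, 0], [0, 0, 0, 0, 0, 0], [0, 0, 0, 0, 0, 0]]}}

```text
clock: 21.8
eef_pos: [0.5583, 0.2976, 0.0931]
tcp_rot: [3.138, 0.131, -0.002]
contact_force: [-0.5, 0.2, -5.9]
finger_gap: 0.226
grip_force: 45.0
```

{"op": "jog_arm", "data": {"increments": [[0, 0, 0.0007, 0, 0, 0], [0, 0, 0, 0, 0, 0], [0, 0, 0.0007, 0, 0, 0], [0, 0, 0, 0, 0, 0]]}}

```text
clock: 22.13
eef_pos: [0.5582, 0.2976, 0.0916]
tcp_rot: [3.138, 0.131, -0.002]
contact_force: [0.0, -0.3, -6.5]
finger_gap: 0.225
grip_force: 45.0
```

```bash
python3 tgt.py
```

```text
[0.5582 0.2976 0.0916] yaw 0.0831 z [-1.4e-03 -6.0e-04 -1.0e+00] [ 0.  -0.3 -6.5] 22.1333
shift [ 0.0007 -0.0004  0.0003] turn [ 0.0014 -0.0005] -> wx=-b, wy=a
```

{"op": "jog_arm", "data": {"increments": [[0.0007, -0.0004, 0.0004, 0.0005, 0.0014, -0.0008], [0, 0, 0, 0, 0, 0], [0, 0, 0.0005, 0, 0, 0], [0, 0, 0, 0, 0, 0]]}}

```text
clock: 22.47
eef_pos: [0.559, 0.298, 0.0913]
tcp_rot: [3.139, 0.132, 0.0]
contact_force: [-1.4, -0.6, -1.1]
finger_gap: 0.226
grip_force: 45.0
```

{"op": "jog_arm", "data": {"increments": [[0, 0, 0.0005, 0, 0, 0], [0, 0, 0, 0, 0, 0], [0, 0, 0, 0, 0, 0]]}}

```text
clock: 22.72
eef_pos: [0.559, 0.298, 0.0913]
tcp_rot: [-3.139, -0.132, -0.001]
contact_force: [-5.2, -0.8, 4.7]
finger_gap: 0.224
grip_force: 45.0
```

Contact at the expected height, so I'll release, rise and move away for a check.

{"op": "jog_arm", "data": {"increments": [[0, 0, 0, 0, 0, 0], [0, 0, 0, 0, 0, 0], [0, 0, 0, 0, 0, 0], [0, 0, 0, 0, 0, 0], [0, 0, 0, 0, 0, 0], [0, 0, 0, 0, 0, 0], [0, 0, 0, 0, 0, 0], [0, 0, 0, 0, 0, 0]], "jaw": 0}}

```text
clock: 23.38
eef_pos: [0.559, 0.2981, 0.0902]
tcp_rot: [-3.139, -0.132, -0.0]
contact_force: [-0.5, -0.1, 0.1]
finger_gap: 0.745
grip_force: 0.0
```

{"op": "jog_arm", "data": {"increments": [[0, 0, 0, 0, 0, 0], [0, 0, 0, 0, 0, 0], [0, 0, -0.005, 0, 0, 0], [0, 0, -0.02, 0, 0, 0], [0, 0, -0.03, 0, 0, 0], [0, 0, -0.035, 0, 0, 0], [0, 0, -0.035, 0, 0, 0], [0, 0, -0.02, 0, 0, 0]]}}

```text
clock: 24.05
eef_pos: [0.5604, 0.2987, 0.2406]
tcp_rot: [-3.136, -0.133, -0.01]
contact_force: [0.9, 0.4, 0.8]
finger_gap: 0.999
grip_force: 0.0
```

{"op": "jog_arm", "data": {"increments": [[-0.004, 0.036, 0, 0, 0, 0], [-0.004, 0.036, 0, 0, 0, 0], [-0.004, 0.036, 0, 0, 0, 0], [-0.004, 0.036, 0, 0, 0, 0], [-0.004, 0.036, 0, 0, 0, 0], [-0.004, 0.036, 0, 0, 0, 0], [-0.004, 0.036, 0, 0, 0, 0], [-0.004, 0.036, 0, 0, 0, 0]]}}

```text
clock: 24.72
eef_pos: [0.5508, 0.0067, 0.236]
tcp_rot: [-3.139, -0.133, -0.002]
contact_force: [1.2, 0.1, 0.0]
finger_gap: 1.0
grip_force: 0.0
```

{"op": "jog_arm", "data": {"increments": [[-0.004, 0.036, 0, 0, 0, 0], [-0.004, 0.036, 0, 0, 0, 0], [-0.004, 0.036, 0, 0, 0, 0], [-0.004, 0.036, 0, 0, 0, 0], [-0.004, 0.036, 0, 0, 0, 0], [0, 0, 0, 0, 0, 0], [0, 0, 0, 0, 0, 0], [0, 0, 0, 0, 0, 0]]}}

```text
clock: 25.38
eef_pos: [0.5463, -0.1728, 0.2355]
tcp_rot: [-3.139, -0.131, -0.0]
contact_force: [0.5, 0.7, 0.4]
finger_gap: 0.997
grip_force: 0.0
```

```bash
python3 st.py
python3 - <<'E'
from workcell import robot
from h import *
T,S=[robot.read_camera(n) for n in("top","side")]
rs=((60,80,200,240),(20,170,230,380))
for col,z in(("red",.064),("blue",.004)):
    ms=[cmask(c,col,r) for c,r in zip((T,S),rs)]
    for k in((0,),(1,)):
        x,r=gfit([(T,S)[i] for i in k],[ms[i] for i in k],[(.559,.298,.084)],.17,.146,z,z+.06);print(col,k,x.round(4),round(r,2))
z=lambda a,r:cv2.resize(a[r[1]:r[3],r[0]:r[2]],(399,399),interpolation=cv2.INTER_CUBIC)
cv2.imwrite("pics/c6.png",np.hstack([z(T["color"],(70,90,210,230)),z(S["color"],(20,190,220,390))])[...,::-1])
E
```

```text
[ 0.5463 -0.1728  0.2355] yaw 0.0834 z [ 2.e-04  2.e-04 -1.e+00] [0.5 0.7 0.4] 25.3833
red (0,) [0.5613 0.2954 0.0889] 0.79
red (1,) [0.5611 0.2983 0.0787] 0.68
blue (0,) [0.5654 0.302  0.0435] 2.47
blue (1,) [0.5582 0.2985 0.0489] 14.96
```

View pics/c6.png

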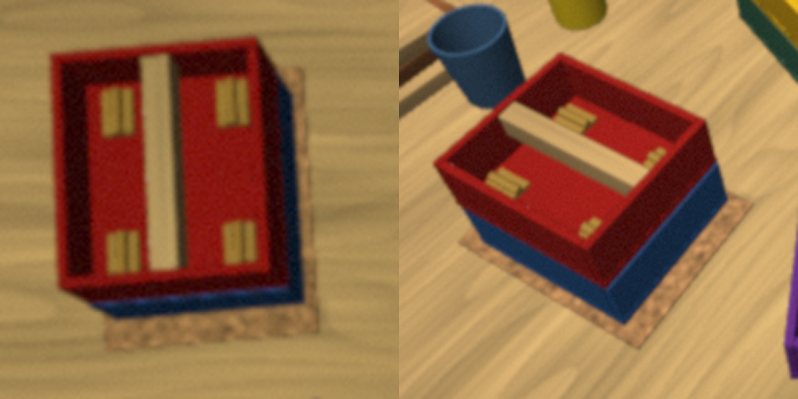

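The picture shows red flush on blue, walls aligned to about 2 mm (fit 0.561,0.298 against blue's 0.559,0.298). The stack sits square on the mat, and the robot is clear of it.

```bash
python3 -c "
from workcell import robot
print(robot.finish_job())"
```

```text
the job is handed in; nothing more can be done
None
```

The blue tray is square on the cork mat with the red tray stacked on it, corners aligned to about 2 mm. Both were set down gently, the yellow and green stack was left untouched, and I handed the job in at about 25.5 s.

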